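# Test the thumb latch of the red condiment box

### The job

Before the hot pot restaurant opens, test the catch of the condiment box with the red lid: press its white thumb button so that the sprung lid pops fully open, then push that lid back down until it snaps shut and stays shut. Keep the green-lidded box shut and leave the tea cup between the boxes standing where it is.

Things in the scene. Friction and masses are not known exactly. Their poses are not given: they have to be found in the camera images.
- red_box: Black box, red lid: the one to test, 140 x 95 mm, 69 mm tall, fixed to the table. Origin: on its underside, table level; spans x -75 to +65 mm, y +-47 mm. Its x axis points from the button end (towards the robot) to the hinge end, z up. The lid plate (90 x 95 x 8 mm) covers x -32 to +58 mm; hinge axis along y at x = +58, z = 60 mm. Before the lid, a fixed deck at z = 60 mm carries the button.
- red_button_top (a point): Centre of the top of the red box's white thumb button, 30 mm (box x) by 44 mm (box y), at box x = -54, y = 0, z = 68 mm when up; moves with it. Press straight down, closed fingers will do: travel 7 mm, 1.5 N to start, about 5 N at the bottom; the catch lets go between 2 and 4 mm. It springs back up when released.
- red_lid (a joint): Angle of the red lid: 0 shut (up to 0.03 rad when latched), 0.96 rad (55 deg) fully open on its stop. A spring throws it open within about 0.5 s of release and holds it. To shut it push down near its front end from above: about 2 N, then up to about 8 N in the last few mm, where a sprung bolt clicks in and holds (the button dips meanwhile). Not pushed home, it springs open again.
- red_lid_front (a point): Point on the top face of the red lid, on its middle line, 65 mm from the hinge axis and 25 mm from the front edge; moves with the lid. Shut: box x = -7 mm, z = 69 mm. Fully open: box x = +27 mm, z = 118 mm; the lid then slopes up towards the robot, its top face looking up and away from the robot, its front edge at about x = +10 mm, z = 137 mm.
- green_lid (a joint): Angle of the lid of the other box, the same in every way but with a green lid; 0 shut, 0.96 rad open. It must stay shut.
- green_box: The other box, the same as red_box but with a green lid; origin and axes as for red_box. The two boxes may stand on either side.
- tea_cup: White ceramic tea cup without handle, 72 mm across the rim, 65 mm tall, standing loose between the two boxes. Origin: centre of its underside. To be left standing where it is.

How it is judged (in metres and radians):
On the way:
1. the red lid has popped open (past 0.8 rad) (value of joint red_lid above 0.8 rad), for 0.2 s.
At the end, for the whole second after the job is handed in: The red lid is latched shut again (under 0.05 rad) after having been open, the green lid is shut (under 0.05 rad), and the tea cup stands upright within 30 mm of where it began (value of joint each of red_lid, green_lid below 0.05 rad and distance of tea_cup from where it was at the start of the episode below 0.03 m and angle between tea_cup's own z axis and vertical below 0.2 rad); the robot touches nothing.
It fails at once if the green-lidded box is opened (its lid past 0.3 rad) (value of joint green_lid above 0.3 rad).
It fails at once if the tea cup is shoved more than 30 mm (distance of tea_cup from where it was at the start of the episode above 0.03 m).
It also fails if it takes over 42 s, if anything falls off the work surface, if the arm or the gripper's body presses on something with over 40 N, if the wrist force passes 120 N, or if a joint passes its speed limit or range.

### The arm

A 6-joint arm with a two-finger parallel gripper is mounted at the origin on the work surface. World frame = base frame: x ahead of the robot, y to its left, z up, the work surface at z = 0. Lengths are in mm, angles in rad, forces in N, time in s.
With the tool pointing down it reaches from about 300 to 775 mm from the base axis. Payload 14.6 kg.
Tool frame: the origin (TCP) lies between the finger pads; the fingertips stand 19 mm ahead of it and the grasp point (between the pads) is the TCP (manip.tcp_to_tips is the distance from the TCP to the fingertips, in mm); x points along the fingers, z is the direction in which the jaws open and shut, and the axes are right-handed (so a half turn about x gives the same grasp; the last joint's range is limited). The gripper opens to 94 mm and grips with 3 to 60 N. Pads are 16 mm wide; open, the fingers measure 119 mm over their backs; the gripper's body (75 mm by 177 mm) begins 78 mm behind the grasp point.
Start: joints at [-1.228, 0.3, 1.521, -0, 1.321, -0.067], TCP at [219.126, -504.453, 224.446] pointing down, gripper open.
Joint ranges: [-3.03, 3.03], [-0.79, 2.21], [0.23, 2.52], [-1.04, 4.18], [0, 3.07], [-2.55, 2.55]. Speed limits (rad/s): [2.22, 2.22, 2.57, 3.14, 3.14, 3.14].

### API

Orientations are given as [roll, pitch, yaw] about the fixed x, y, z axes, in that order (R = Rz(yaw) Ry(pitch) Rx(roll)).
In Python, from cell import manip gives the robot as it stands.
- The arm moves only by the tool jog_arm, never from a script. Its argument "moves" is a list that holds one entry, the list of rows, each a list of 6 numbers: the shift along the world's x, y, z in mm, then the turn, a rotation vector about the world's x, y, z in degrees. In form: [[[dx, dy, dz, wx, wy, wz], ...]]. A call has 1 to 5 rows; each row shifts and turns the pose as measured when the row begins; what a row does not reach is not made up. A row lasts 1/10 s, in which the tool goes at most 50 mm and 8.59 degrees, less where a joint would pass 70% of its speed; a pose out of reach is approached as far as the arm can. A call is refused whole if a number of a shift passes 50 or a number of a turn 8.59, either way. A call with a gripper value outside its range is refused whole. "gripper" is the opening, from -1 (shut) to 1 (fully open), set as the call begins (left out, the last holds). The fingers move at their own pace and stop on an object; "squeeze" is the grip in N (left out, the last holds). Time passes only in rows, so rows that do not move let the fingers close. It gives the time, the measured TCP pose, the force and the opening at its end, in the units of the state.
- manip.read_state(): the state, without advancing time (a new reading comes with each control period).
- manip.camera(name): name is "side" or "top"; returns (picture, depth): 420x560x3 uint8, blue, green, red; 420x560 float32, mm along the optical axis (not along the pixel's ray), 0 where there is no reading.
- manip.camera_params(name): a dict with "fx", "fy", "cx", "cy" (pixels), "rvec" (rotation vector, rad) and "tvec" (3), from world to camera coordinates, as OpenCV has them. Camera axes: x right, y down, z forward; pixel columns grow to the right and rows downward; lengths in mm; the calibration is good to about 2 mm. A picture is of the moment at which its call begins. camera_params takes no time and is no camera call.
- manip.sign_off(): hands the job in, once; it reports no verdict.
The state is a dict: "clock": time; "joints": joint angles; "qd": joint speeds; "effort": joint torques, N m; "eef_pos": TCP position; "eef_rot": TCP orientation; "wrist_force": force on the tool from outside, world axes, zero at the start; "moment": the same for the moment, N m; "finger_gap": finger opening in mm.
Only numpy, scipy, OpenCV 4.12 (cv2) and the standard library are available. Lean on these libraries where they do the work, as an engineer would, in place of code of your own. Each camera call takes 0.05 s, during which the arm holds its last target. There are 200 camera calls.

## Working session

There is one attempt and no reset: what is moved stays moved. The work goes in short steps, Python scripts to look and compute and a tool call to move; the robot and the scene stay as the last step left them, time stands still between calls to the robot, and variables do not carry over. Pictures are saved under pics/ and viewed, about 8 in all and at most 12, crops included, and the job is handed in when it is done.

Besides the shell and the picture viewer there is one more tool, called after "Emit:" as name(argument=value, ...), one argument or row to a line, values as JSON. jog_arm: Moves the arm, as the interface text tells. Its arguments: {"type":"object","properties":{"moves":{"type":"array","items":{"type":"array","items":{"type":"array","items":{"type":"number"}}}},"gripper":{"type":"number"},"squeeze":{"type":"number"}},"required":["moves"]}

```bash
mkdir -p pics; ls; python3 - <<'E'
from cell import manip
import cv2,numpy as np
for n in("top","side"):
    p,d=manip.camera(n);np.savez(f"pics/{n}0.npz",p=p,d=d);cv2.imwrite(f"pics/{n}0.png",p)
    print(n,manip.camera_params(n))
a=[cv2.imread(f"pics/{n}0.png") for n in("top","side")]
cv2.imwrite("pics/both0.png",cv2.resize(np.vstack(a),(400,600)))
print(manip.read_state())
E
```

```text
pics
top {'fx': 527.9554277656683, 'fy': 527.9554277656683, 'cx': 281.5279562166611, 'cy': 204.0516348248372, 'rvec': array([ 2.12625352, -2.14249529,  0.16606935]), 'tvec': array([  -7.09646006,  572.19193925, 1082.76461785])}
side {'fx': 445.49532733587614, 'fy': 445.49532733587614, 'cx': 285.6929828961625, 'cy': 210.72269171838664, 'rvec': array([ 0.20743011, -2.64162721,  1.51623506]), 'tvec': array([563.19656627, 105.66942607, 815.40370263])}
{'clock': 0.1, 'joints': array([-1.22757511e+00,  3.00408788e-01,  1.52151592e+00,  5.73216015e-06,
        1.32066579e+00, -6.65800681e-02]), 'qd': array([ 9.35806238e-05, -5.62495003e-04, -2.31907338e-03, -2.08535345e-04,
        6.57095794e-04,  3.36892253e-04]), 'effort': array([ 4.05109429e-03, -5.32631207e+01, -3.53281975e+01,  7.10032973e-02,
        2.34478764e-02, -1.05652928e-04]), 'eef_pos': array([ 219.07389074, -504.26135705,  223.94805727]), 'eef_rot': array([3.06944824, 1.56979848, 1.90845178]), 'wrist_force': array([ 0.21002139, -0.19015966,  0.06314794]), 'moment': array([ 0.04866046, -0.03410193,  0.05824418]), 'finger_gap': 94.27711030059494}
```

View pics/top0.png

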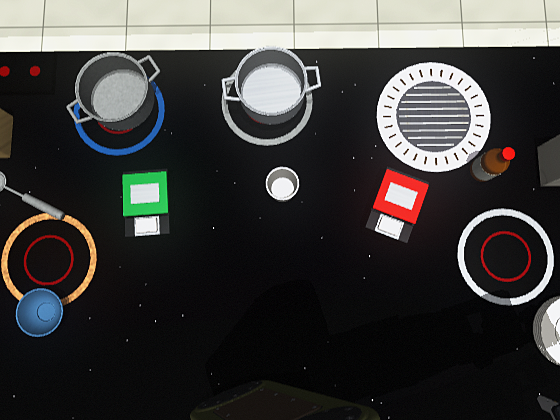

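View pics/side0.png

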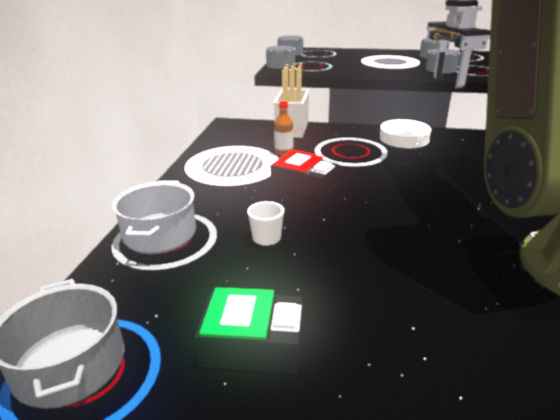

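The top view shows the red box on the right, with its lid at about (402,195) and button at (389,226). The green box is at (145,200) and the cup at (282,184). The arm isn't blocking the view.

```bash
cat > h.py <<'E'
from cell import manip
import cv2,numpy as np
def ray(n,uv,z):
    c=manip.camera_params(n);R=cv2.Rodrigues(c["rvec"])[0];t=c["tvec"]
    d=R.T@np.array([(uv[0]-c["cx"])/c["fx"],(uv[1]-c["cy"])/c["fy"],1]);o=-R.T@t
    return o+d*(z-o[2])/d[2]
E
python3 - <<'E'
from h import *
p=np.load("pics/top0.npz")["p"];h=cv2.cvtColor(p,cv2.COLOR_BGR2HSV)
m=cv2.inRange(h,(0,150,120),(8,255,255))|cv2.inRange(h,(172,150,120),(180,255,255))
m[:150]=0;m[:,:360]=0;m[230:]=0;m[:,440:]=0
c=max(cv2.findContours(m,cv2.RETR_EXTERNAL,cv2.CHAIN_APPROX_NONE)[0],key=cv2.contourArea)
r=cv2.minAreaRect(c);b=cv2.boxPoints(r);print(r)
L=np.array([ray("top",q,68) for q in b]);print(L.round(1));print("lid",L.mean(0))
w=cv2.inRange(h,(0,0,150),(180,60,255));w[:212]=0;w[245:]=0;w[:,:370]=0;w[:,415:]=0
c=max(cv2.findContours(w,cv2.RETR_EXTERNAL,cv2.CHAIN_APPROX_NONE)[0],key=cv2.contourArea)
r=cv2.minAreaRect(c);B=np.array([ray("top",q,68) for q in cv2.boxPoints(r)]);print(r,B.round(1));print("btn",B.mean(0))
v=L.mean(0)-B.mean(0);print(np.linalg.norm(v),np.degrees(np.arctan2(v[1],v[0])))
w=cv2.inRange(h,(0,0,150),(180,60,255));
print("cup",ray("top",(282,184),65), "origin TCP tool yaw")
from scipy.spatial.transform import Rotation as Ro
print(Ro.from_euler("xyz",manip.read_state()["eef_rot"]).as_matrix().round(3))
E
```

```text
((400.5753479003906, 195.96572875976562), (45.997169494628906, 42.13481140136719), 20.556045532226562)
[[ 559.5 -200.    68. ]
 [ 643.8 -234.2   68. ]
 [ 608.1 -323.4   68. ]
 [ 524.8 -288.4   68. ]]
lid [ 584.03438024 -261.52831644   68.        ]
((388.90411376953125, 226.08905029296875), (25.397930145263672, 18.72658348083496), 20.556045532226562) [[ 511.6 -202.7   68. ]
 [ 548.3 -217.7   68. ]
 [ 529.1 -266.5   68. ]
 [ 492.6 -251.3   68. ]]
btn [ 520.384505   -234.54292418   68.        ]
69.13405827297997 -22.975300336058588
cup [612.04239596 -12.85845125  65.        ] origin TCP tool yaw
[[-0.     0.917  0.398]
 [ 0.001  0.398 -0.917]
 [-1.     0.    -0.001]]
```

Emit:
jog_arm(
  moves=[
    [[33,30,0,0,0,0],[33,30,0,0,0,0],[33,30,0,0,0,0],[33,30,0,0,0,0],[33,30,0,0,0,0]],
  ],
  gripper=-1,
)

```text
clock: 0.6
eef_pos: [384.8, -351.0, 222.0]
eef_rot: [-2.907, 1.567, 2.207]
wrist_force: [0.4, -1.1, 0.4]
finger_gap: 57.4
```

Emit:
jog_arm(
  moves=[
    [[33,30,-15,0,0,0],[33,30,-20,0,0,0],[33,30,-20,0,0,0],[33,30,-20,0,0,0],[0,0,0,0,0,0]],
  ],
)

```text
clock: 1.1
eef_pos: [522.4, -222.5, 144.3]
eef_rot: [-2.812, 1.567, 2.305]
wrist_force: [-0.3, 0.2, 0.3]
finger_gap: 17.7
```

Emit:
jog_arm(
  moves=[
    [[-5,-11,-10,0,0,0],[0,0,-10,0,0,0],[0,0,-10,0,0,0],[0,0,0,0,0,0],[0,0,0,0,0,0]],
  ],
)

```text
clock: 1.6
eef_pos: [514.8, -237.0, 111.7]
eef_rot: [-2.655, 1.566, 2.46]
wrist_force: [0.9, -0.3, -0.1]
finger_gap: 0.5
```

```bash
python3 - <<'E'
from h import *
s=manip.read_state();print(s["eef_pos"],s["finger_gap"])
a=manip.camera("top")[0][130:270,320:500];b=manip.camera("side")[0][60:240,200:440]
cv2.imwrite("pics/c1.png",np.hstack([cv2.resize(a,(400,311)),cv2.resize(b,(400,311))]))
E
```

```text
[ 514.77114839 -237.04506595  111.7387714 ] 0.4881760374107169
```

View pics/c1.png

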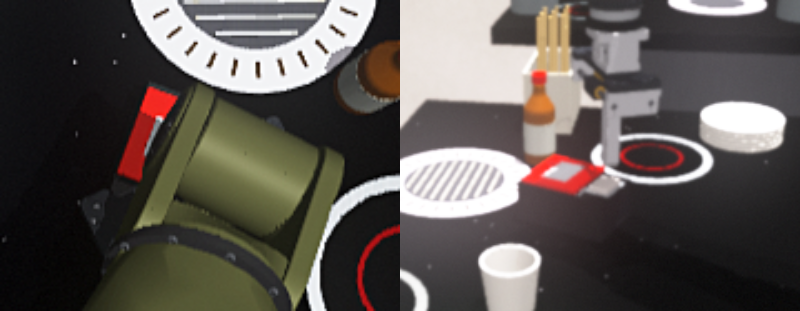

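The side crop shows the fingertips just above the white button, so I'll press now.

Emit:
jog_arm(
  moves=[
    [[0,3,-10,0,0,0],[0,0,-10,0,0,0],[0,0,-5,0,0,0],[0,0,-3,0,0,0],[0,0,-2,0,0,0]],
  ],
)

```text
clock: 2.2
eef_pos: [515.5, -233.9, 80.7]
eef_rot: [-2.794, 1.569, 2.322]
wrist_force: [-2.1, -0.3, 5.9]
finger_gap: 0.6
```

Force is 5.9 N at full travel, so the catch should have let go. I'll retreat straight up and look.

Emit:
jog_arm(
  moves=[
    [[0,0,0,0,0,0],[-10,4,25,0,0,0],[-10,4,35,0,0,0],[0,0,40,0,0,0],[0,0,0,0,0,0]],
  ],
)

```text
clock: 2.7
eef_pos: [494.1, -224.9, 183.0]
eef_rot: [-2.672, 1.566, 2.444]
wrist_force: [-0.2, -0.6, -0.2]
finger_gap: 0.6
```

```bash
python3 - <<'E'
from h import *
s=manip.read_state();print(s["eef_pos"],s["finger_gap"],s["wrist_force"])
b=manip.camera("side")[0][60:240,200:440]
cv2.imwrite("pics/c2.png",cv2.resize(b,(640,480)))
E
```

```text
[ 494.05767461 -224.92396913  182.99851125] 0.5912505801919102 [-0.21810022 -0.62674471 -0.22342826]
```

View pics/c2.png

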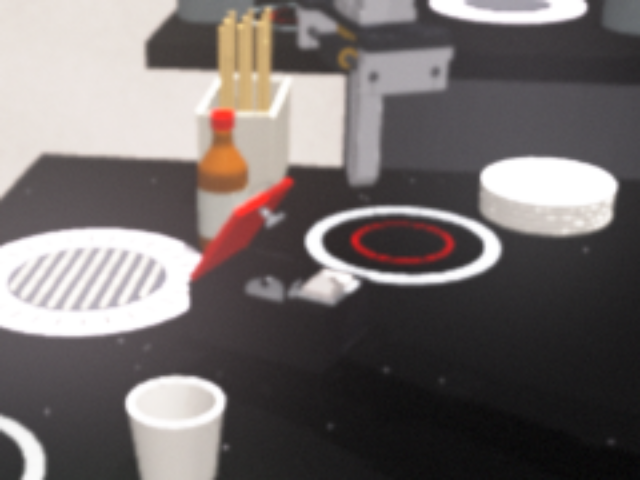

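The lid is fully open in the side crop: red edge-on, with its front edge at about (290,182). Next I'll go above its front part.

Emit:
jog_arm(
  moves=[
    [[36,-14,0,0,0,0],[36,-14,0,0,0,0],[36,-14,0,0,0,0],[0,0,0,0,0,0],[0,0,0,0,0,0]],
  ],
)

```text
clock: 3.25
eef_pos: [602.5, -266.3, 171.4]
eef_rot: [-2.527, 1.552, 2.589]
wrist_force: [-0.2, 0.7, -1.1]
finger_gap: 0.1
```

Emit:
jog_arm(
  moves=[
    [[-1,-1,-13,0,0,0],[0,0,-12,0,0,0],[-7,3,-6,0,0,0],[-7,3,-6,0,0,0],[0,0,0,0,0,0]],
  ],
)

```text
clock: 3.75
eef_pos: [583.4, -259.9, 128.3]
eef_rot: [-2.512, 1.548, 2.603]
wrist_force: [0.7, -0.3, -0.1]
finger_gap: 0.4
```

```bash
python3 - <<'E'
from h import *
s=manip.read_state();print(s["eef_pos"],s["finger_gap"],s["wrist_force"])
b=manip.camera("side")[0][90:210,230:390]
cv2.imwrite("pics/c3.png",cv2.resize(b,(640,480)))
E
```

```text
[ 583.41339178 -259.92398954  128.34348846] 0.42700904998544187 [ 0.68738268 -0.33465012 -0.0663952 ]
```

View pics/c3.png

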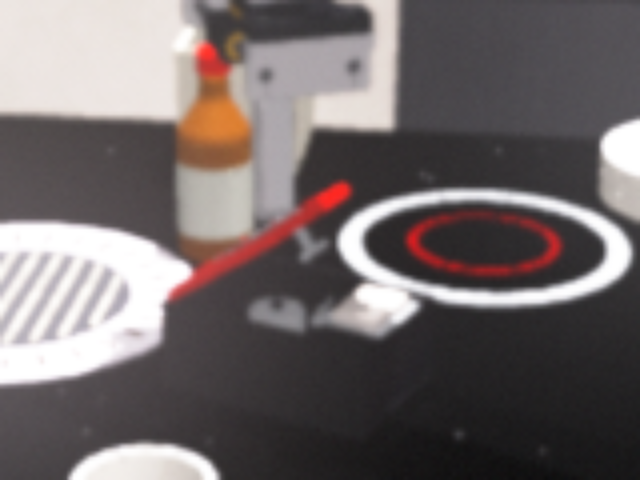

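The fingers are on top of the lid and it is already partly lowered. I'll follow its arc down.

Emit:
jog_arm(
  moves=[
    [[-8,3,-6,0,0,0],[-7,3,-8,0,0,0],[-4,2,-8,0,0,0],[-2,1,-6,0,0,0],[0,0,0,0,0,0]],
  ],
)

```text
clock: 4.3
eef_pos: [563.6, -251.8, 101.9]
eef_rot: [-2.537, 1.555, 2.578]
wrist_force: [-0.8, -0.0, 0.5]
finger_gap: 0.7
```

Emit:
jog_arm(
  moves=[
    [[0,0,-6,0,0,0],[0,0,-5,0,0,0],[0,0,-3,0,0,0],[0,0,-1,0,0,0],[0,0,0,0,0,0]],
  ],
)

```text
clock: 4.8
eef_pos: [563.9, -251.8, 87.7]
eef_rot: [-2.531, 1.554, 2.584]
wrist_force: [-2.0, 1.1, 3.8]
finger_gap: 0.3
```

Emit:
jog_arm(
  moves=[
    [[0,0,-2,0,0,0],[0,0,-2,0,0,0],[0,0,0,0,0,0]],
  ],
)

```text
clock: 5.1
eef_pos: [564.1, -251.9, 87.6]
eef_rot: [-2.526, 1.555, 2.589]
wrist_force: [-2.5, 1.2, 5.6]
finger_gap: 0.4
```

Emit:
jog_arm(
  moves=[
    [[0,0,-5,0,0,0],[0,0,-6,0,0,0],[0,0,-6,0,0,0]],
  ],
)

```text
clock: 5.4
eef_pos: [564.5, -252.0, 83.3]
eef_rot: [-2.519, 1.558, 2.596]
wrist_force: [-34.7, 15.4, 67.9]
finger_gap: 0.4
```

It has clearly bottomed out. I'll back off and check.

Emit:
jog_arm(
  moves=[
    [[0,0,5,0,0,0],[0,0,20,0,0,0],[0,0,40,0,0,0],[-30,0,40,0,0,0],[-40,0,30,0,0,0]],
  ],
)

```text
clock: 5.9
eef_pos: [494.1, -250.9, 221.7]
eef_rot: [-2.526, 1.555, 2.592]
wrist_force: [0.2, -0.5, 0.6]
finger_gap: 0.3
```

Emit:
jog_arm(
  moves=[
    [[-40,-20,10,0,0,0],[-40,-30,0,0,0,0],[-40,-30,0,0,0,0],[-30,-30,0,0,0,0],[0,0,0,0,0,0]],
  ],
)

```text
clock: 6.4
eef_pos: [337.6, -363.4, 238.5]
eef_rot: [-2.084, 1.566, 3.035]
wrist_force: [0.5, 0.0, 0.0]
finger_gap: 0.4
```

```bash
python3 - <<'E'
from h import *
s=manip.read_state();print(s["clock"],s["eef_pos"],s["wrist_force"],abs(s["qd"]).max())
a=manip.camera("top")[0][130:270,100:480];b=manip.camera("side")[0]
cv2.imwrite("pics/c4.png",np.vstack([cv2.resize(a,(500,184)),cv2.resize(b,(500,375))]))
E
```

```text
6.4 [ 337.56327194 -363.44517703  238.45814128] [0.46499932 0.02700931 0.01888465] 0.047685915047041796
```

View pics/c4.png

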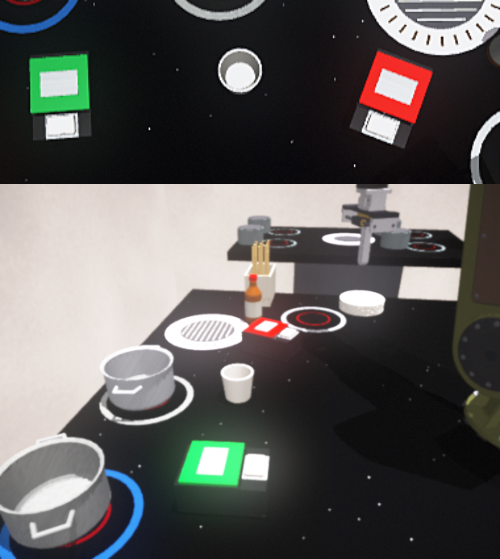

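Both lids look shut and the cup is standing in place. I'll compare this with the starting images, then hand in.

```bash
python3 - <<'E'
from h import *
for n,rs in(("top",((160,250,360,440),(160,240,115,175),(160,210,260,305))),("side",((145,180,265,340),(195,250,240,290)))):
    p0=np.load(f"pics/{n}0.npz")["p"];p=manip.camera(n)[0]
    for a,b,c,d in rs: print(n,(cv2.absdiff(p0,p)[a:b,c:d].max(2)>60).sum())
print(manip.sign_off())
E
```

```text
top 0
top 0
top 0
side 0
side 0
the job is handed in; nothing more can be done
None
```

I pressed the red box's button with closed fingers and the lid popped fully open, as the side view showed. I then pushed the lid down along its arc until it bottomed out, backed the arm clear and handed the job in at about 6.5 s.

- **Final checks:** about 1 s after I let go, the red lid was still shut. Patches around the red box and the cup (both cameras) and the green box (top camera) showed no pixel changed by more than the difference threshold. The wrist force was about zero, with the arm clear of everything.
- **Harder push than needed:** the last push reached 68 N vertically (about 78 N in total) at the wrist, well above the 8 N or so the catch needs. That is under the 120 N wrist limit, and only the fingertips should have been touching the lid.
- **Not checked directly:** I judged the latch from the pictures alone, since the interface gives no lid angle. Sign-off gave no verdict.

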